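# Stack a stack-nest parts tote on a loaded one

## Robot

A 6-joint arm with a two-finger parallel gripper is mounted at the origin on the work surface. World frame = base frame: x ahead of the robot, y to its left, z up, the work surface at z = 0. Lengths are in mm, angles in rad, forces in N, time in s.
With the tool pointing down it reaches from about 325 to 875 mm from the base axis. Payload 4.4 kg.
Tool frame: the origin (TCP) lies on the centre line of the jaws, within the pads' length; the fingertips stand ahead of it and the grasp point (between the pads) lies 6 mm ahead of it (ctrl.tcp_to_tips is the z of the fingertips in the tool frame, in mm); z points along the fingers, y is the direction in which the jaws open and shut (so a half turn about z gives the same grasp; the last joint's range is limited). The gripper opens to 85 mm and grips with 20 to 120 N. Pads are 22 mm wide; open, the fingers measure 114 mm over their backs; the gripper's body (76 mm by 85 mm) begins 54 mm behind the grasp point. The pads swing forward as they close: fully open they stand 13 mm farther back than shut.
Start: joints at [1.181, 0.207, 1.542, -0, 1.393, -0.15], TCP at [136.577, 558.547, 256.282] pointing down, gripper open.
Joint ranges: [-2.73, 2.73], [-0.86, 2.22], [0.23, 2.46], [-1.11, 4.25], [0.08, 2.63], [-2.82, 2.82]. Speed limits (rad/s): [2.79, 2.79, 3.14, 3.14, 3.14, 3.14].

## Interface

Orientations are given as a 3x3 rotation matrix whose columns are the frame's x, y, z axes.
In Python, from plant import ctrl, sensors, optics gives the robot as it stands. Calls block until the motion is done:
- ctrl.move_ptp(position, orientation): joint-space move of the TCP to a pose.
- ctrl.move_l(position, rot=None, vel=150, threshold=None): straight line of the TCP; rot=None keeps the orientation; vel is the mean speed in mm/s. With threshold (N) it stops when the force on the tool has changed by that much, and returns True; else False.
- ctrl.set_joints(angles): joint-space move.
- ctrl.gripper_to(opening, force=None): finger opening in mm; force is the grip in N (None keeps the last); returns when the fingers have stopped.
- ctrl.hold(seconds).
- ctrl.solve_ik(position, orientation): joint angles nearest the present ones, or None.
- sensors.read_state(): the state.
- optics.grab_frame(name): name is "side" or "top"; returns (picture, depth): 400x640x3 uint8, red, green, blue; 400x640 float32, mm along the optical axis (not along the pixel's ray), 0 where there is no reading.
- optics.camera_params(name): a dict with "mtx" (3x3 intrinsics, pixels), "R" (3x3) and "t" (3): a world point X has camera coordinates R X + t. Camera axes: x right, y down, z forward; pixel columns grow to the right and rows downward; lengths in mm; the calibration is good to about 2 mm. A picture is of the moment at which its call begins. camera_params takes no time and is no camera call.
A pose or a line that the arm cannot do raises ctrl.MotionError and nothing moves.
- ctrl.finish_job(): hands the job in, once; it reports no verdict.
The state is a dict: "t": time; "q": joint angles; "qvel": joint speeds; "tau": joint torques, N m; "eef_pos": TCP position; "eef_rot": TCP orientation; "force": force on the tool from outside, world axes, zero at the start; "wrist_torque": the same for the moment, N m; "grip_width": finger opening in mm.
Only numpy, scipy, OpenCV 4.12 (cv2) and the standard library are available. Lean on these libraries where they do the work, as an engineer would, in place of code of your own. Each camera call takes 0.05 s, during which the arm holds its last target.

## Task

The two identical grey parts totes nest when they face the same way and stack when one is turned end for end. Pick up the empty tote, turn it half a turn relative to the loaded tote (so its one-post end comes over the loaded tote's two-post end) and set it down gently, without dropping it, until it sits level inside the rim on the loaded tote's three posts, clear above the bushings. Leave the loaded tote where it stands and its bushings upright, do not knock over the steel collar or the stepped driver standing near the totes, and let go.

Things in the scene. Friction and masses are not known exactly. Their poses are not given: they have to be found in the camera images.
- empty_tote_bar (a point): Centre of the empty tote's grip bar: mid-tote, 42 mm above the tote's underside. The bar crosses the mouth along tote y; 14 mm thick (along x), 118 long, top 56 mm and bottom 28 mm above the underside. About 50 mm is free either side of it for fingers; the floor below them is 3 mm thick, with a 24 mm slot under the bar. Axes: tote x along its length to its two-post end, z up.
- empty_tote_two (a point): Middle of the empty tote's two-post end, 85 mm along tote x, 35 mm above its underside. Grey plastic box, 0.24 to 0.45 kg, 70 mm high, rim 192 x 138 mm, floor 164 x 110 mm outside. Posts are hollow, 18 mm inward from the end wall, 16 mm wide at their flat tops 58 mm above the underside (12 mm below the rim): two at y = +-33 mm on this end, one at y = 0 on the other.
- loaded_tote: An identical tote, loose on the bench, holding two bushings. Origin at the middle of its underside, x along its length to its two-post end, z up. Stacked, the empty tote's underside rests 58 mm above this origin, x axes opposite, centred with about 6 mm of play each way and 4 degrees in turn. Facing the same way it would drop into the nest instead, onto the bushings.
- loaded_tote_two (a point): Middle of the loaded tote's two-post end: 85 mm along its x, 35 mm above its underside.
- bushing_a: Dark steel bushing, 44 mm diameter, 45 mm high, upright in the loaded tote. Origin at its underside centre, z along its axis.
- bushing_b: Second such bushing in the loaded tote's other half.
- collar: Dark steel collar, 52 mm diameter, 50 mm high, upright on the bench between the totes. Origin at its underside centre. Leave it standing.
- driver: Steel stepped driver, 64 mm diameter foot, 85 mm high, upright beyond the totes. Origin at its underside centre. Leave it standing.
There are look-alikes about, which are no part of the job. What is shaped like the part that bears empty_tote_bar but green is not meant.

How it is judged:
By the outcome, as a careful person would: the job done as asked, in the order asked, and still so for the second after the job is handed in, with the robot touching nothing.
It also fails if it takes over 69 s, if anything falls off the work surface, if the arm or the gripper's body presses on something with over 40 N, if the wrist force passes 120 N, or if a joint passes its speed limit or range.

## Working session

There is one attempt and no reset: what is moved stays moved. The work goes in short steps, each a Python script; the robot and the scene stay as the last script left them, time stands still between calls to the robot, and variables do not carry over. Pictures are saved under pics/ and viewed, and the job is handed in when it is done.

```bash
mkdir -p pics; ls
python3 - <<'E'
from plant import ctrl,sensors,optics
import cv2,numpy as np
for n in("side","top"):
    p,d=optics.grab_frame(n); np.savez(f"pics/{n}0.npz",p=p,d=d)
    cv2.imwrite(f"pics/{n}0.png",p[:,:,::-1]); c=optics.camera_params(n); print(n,c)
s=sensors.read_state();print(s['t'],s['force'],ctrl.tcp_to_tips,s['eef_rot'])
E
```

```text
pics
side {'mtx': array([[368.5928316 ,   0.        , 318.21677255],
       [  0.        , 368.5928316 , 198.9860338 ],
       [  0.        ,   0.        ,   1.        ]]), 'R': array([[ 0.83083443, -0.55639211, -0.01191523],
       [-0.35799173, -0.51793478, -0.77690765],
       [ 0.42609397,  0.64974718, -0.62950182]]), 't': array([-413.33326071,  221.57839336,  593.87165353])}
top {'mtx': array([[439.70688881,   0.        , 314.62629688],
       [  0.        , 439.70688881, 198.75082071],
       [  0.        ,   0.        ,   1.        ]]), 'R': array([[-2.40421320e-02, -9.99705572e-01, -3.27799187e-03],
       [-9.89924860e-01,  2.42643253e-02, -1.39499152e-01],
       [ 1.39537618e-01, -1.08891373e-04, -9.90216765e-01]]), 't': array([   5.30746037,  498.75209729, 1012.41154504])}
0.1 [-0.21297558  0.10541659 -0.2486149 ] 25.0 [[-9.71379713e-01  2.37530749e-01 -7.71955422e-04]
 [ 2.37531816e-01  9.71377897e-01 -1.90185412e-03]
 [ 2.98111601e-04 -2.03078648e-03 -9.99997894e-01]]
```

View pics/top0.png

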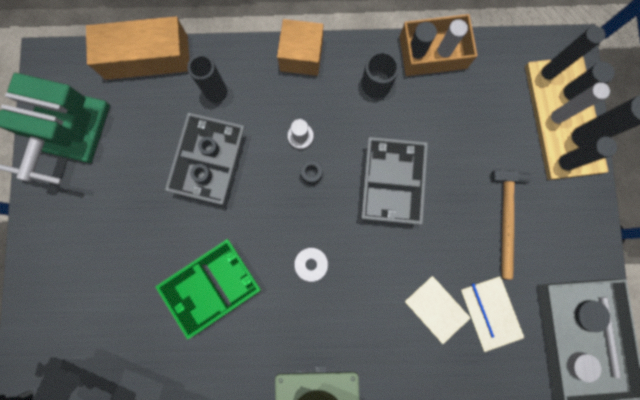

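View pics/side0.png

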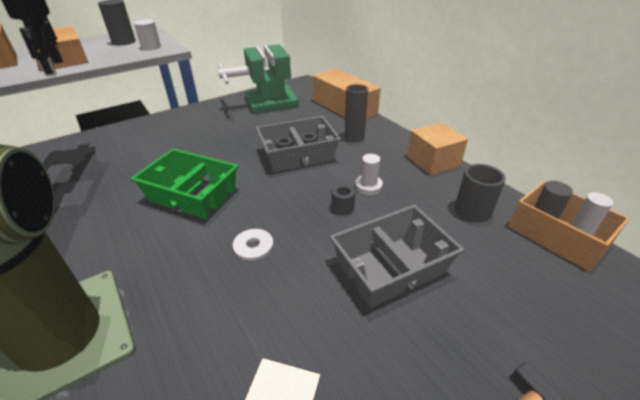

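```bash
cat > h.py <<'E'
import numpy as np,cv2
from plant import ctrl,sensors,optics
C={n:optics.camera_params(n) for n in("side","top")}
def pix2z(n,u,v,z):
    c=C[n];d=np.linalg.inv(c['mtx'])@[u,v,1];R=c['R'];o=-R.T@c['t'];d=R.T@d
    return o+d*(z-o[2])/d[2]
def proj(n,X):
    c=C[n];x=c['mtx']@(c['R']@np.asarray(X,float)+c['t']);return x[:2]/x[2]
def xyz(n,d):
    c=C[n];v,u=np.mgrid[:400,:640];r=np.stack([u,v,np.ones_like(u)],-1)@np.linalg.inv(c['mtx']).T
    return (r*d[...,None]-c['t'])@c['R']
def crop(p,u0,v0,u1,v1,k,f):
    cv2.imwrite(f,cv2.resize(p[v0:v1,u0:u1,::-1],None,fx=k,fy=k,interpolation=cv2.INTER_CUBIC))
E
python3 - <<'E'
from h import *
f=np.load("pics/top0.npz");p=f['p']
a=cv2.resize(p[105:235,350:440],None,fx=4.4,fy=4.4,interpolation=cv2.INTER_CUBIC)
b=cv2.resize(p[105:235,160:250],None,fx=4.4,fy=4.4,interpolation=cv2.INTER_CUBIC)
im=np.hstack([b,a]);cv2.imwrite("pics/c0.png",np.clip(im[:,:,::-1].astype(float)*1.6,0,255).astype(np.uint8))
P=xyz("top",f['d'])
print(P[173,311],P[250,320],P[133,300])
for nm,(u0,v0,u1,v1) in dict(load=(160,105,250,215),empty=(352,128,436,232)).items():
    Q=P[v0:v1,u0:u1]; m=(Q[...,2]>63)&(Q[...,2]<76)&(f['d'][v0:v1,u0:u1]>0)
    q=Q[m][:,:2].astype(np.float32); print(nm,m.sum(),np.median(Q[m][:,2]),cv2.minAreaRect(q))
E
```

```text
[ 5.68501174e+02  6.47351636e-01 -3.51826156e-01] [377.97379049 -16.79043185   1.32771502] [646.47589914  23.39669073  84.27578876]
load 919 69.06185682366849 ((598.7784423828125, 248.05960083007812), (139.67840576171875, 192.9679718017578), 74.91808319091797)
empty 895 69.00865362394848 ((535.0503540039062, -192.97091674804688), (138.80191040039062, 193.1353302001953), 83.00231170654297)
```

View pics/c0.png

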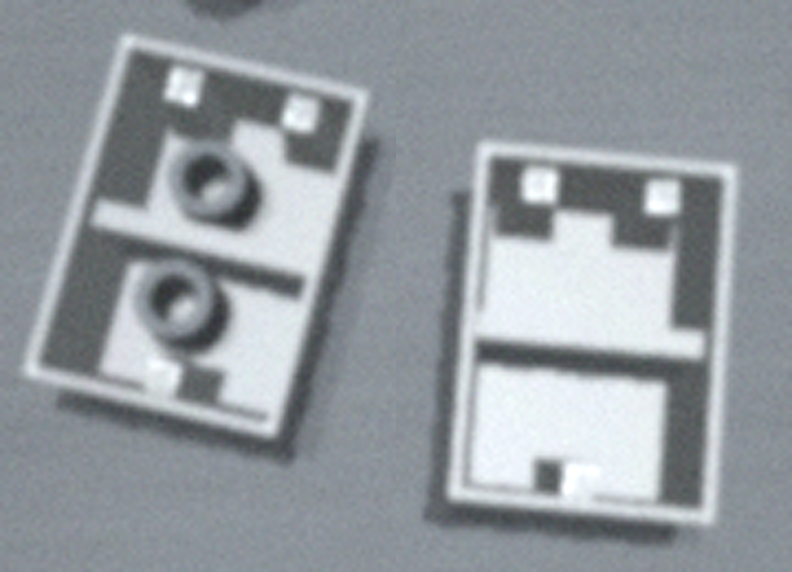

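```bash
cat >> h.py <<'E'
def rz(a): c,s=np.cos(a),np.sin(a); return np.array([[c,-s,0],[s,c,0],[0,0,1.]])
def tote_pts(x,y,z,a):
    L=[[sx*96,sy*69,70] for sx,sy in((1,1),(1,-1),(-1,-1),(-1,1))]
    F=[[sx*82,sy*55,0] for sx,sy in((1,1),(1,-1),(-1,-1),(-1,1))]
    po=[[74,33,58],[74,-33,58],[-74,0,58]]
    bar=[[7,59,56],[7,-59,56],[-7,-59,56],[-7,59,56]]
    return [np.array(q,float)@rz(a).T+[x,y,z] for q in(L,F,po,bar)]
def overlay(p,n,totes,k=3):
    im=cv2.resize(p[:,:,::-1],None,fx=k,fy=k,interpolation=cv2.INTER_CUBIC);im=np.clip(im*1.5,0,255).astype(np.uint8)
    for t in totes:
        L,F,po,bar=tote_pts(*t)
        pr=lambda Q:np.array([(proj(n,q)+.5)*k for q in Q]).round().astype(np.int32)
        for Q,c in((L,(0,0,255)),(F,(0,255,255)),(bar,(255,255,0))): cv2.polylines(im,[pr(Q)],True,c,1)
        for q in pr(po): cv2.circle(im,tuple(int(i) for i in q),4,(0,255,0),1)
    return im
E
python3 - <<'E'
from h import *
E=(535.05,-192.97,0,np.deg2rad(83-90)); Lo=(598.78,248.06,0,np.deg2rad(74.92-90))
t=np.load("pics/top0.npz");s=np.load("pics/side0.npz")
o=overlay(t['p'],"top",[E,Lo]);cv2.imwrite("pics/o1.png",np.hstack([o[320:700,480:750],o[380:760,1060:1330].copy()[:380]]))
o=overlay(s['p'],"side",[E,Lo]);cv2.imwrite("pics/o2.png",np.hstack([o[330:530,750:1040],np.zeros((200,10,3),np.uint8),o[330:530,750:750]]));cv2.imwrite("pics/o3.png",o[590:930,960:1420])
P=xyz("top",t['d'])
for nm,(u0,v0,u1,v1) in dict(cyl=(188,50,230,104),drv=(285,115,317,152),col=(298,158,326,190)).items():
    Q=P[v0:v1,u0:u1].reshape(-1,3);Q=Q[(Q[:,2]>20)];print(nm,Q.max(0),Q.min(0))
import math
for T,y in(((535,-193),-7),((599,248),164.92)):
  a=math.radians(y);yv=np.array([math.cos(a),math.sin(a),0]);zv=np.array([0,0,-1.]);R=np.column_stack([np.cross(yv,zv),yv,zv])
  for z in(48,110,230): print(T,z,ctrl.solve_ik([*T,z],R))
E
```

```text
cyl [ 814.13088561  267.41074603 1072.0997772 ] [352.58520786  -6.68574256  20.00832781]
drv [ 682.72435623   54.89824398 1072.0997772 ] [352.58520786  -6.68574256  20.04023183]
col [ 590.61246264   24.34665252 1072.0997772 ] [352.58520786 -23.75365569  21.09100844]
(535, -193) 48 [-4.98364672e-01  4.48017333e-01  1.70630949e+00 -4.44089210e-16
  9.87265827e-01 -3.76191625e-01]
(535, -193) 110 [-4.98364672e-01  3.54654561e-01  1.68174315e+00 -4.44089210e-16
  1.10519494e+00 -3.76191625e-01]
(535, -193) 230 [-4.98364672e-01  2.15872549e-01  1.58625712e+00 -4.44089210e-16
  1.33946298e+00 -3.76191625e-01]
(599, 248) 48 [ 2.59180601e-01  5.82860756e-01  1.49168912e+00 -4.44089210e-16
  1.06704277e+00 -2.61921640e+00]
(599, 248) 110 [ 2.59180601e-01  5.01373948e-01  1.46818264e+00 -4.44089210e-16
  1.17203606e+00 -2.61921640e+00]
(599, 248) 230 [ 2.59180601e-01  3.79917638e-01  1.37558809e+00 -4.44089210e-16
  1.38608692e+00 -2.61921640e+00]
```

View pics/o1.png

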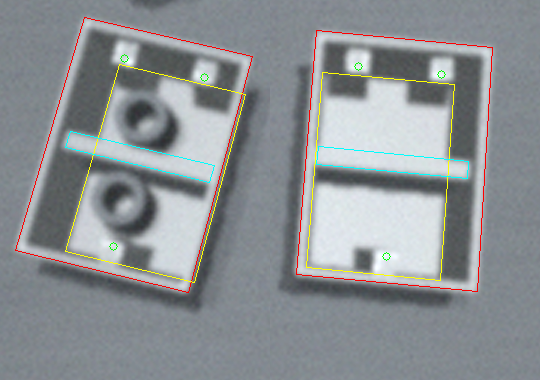

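View pics/o2.png

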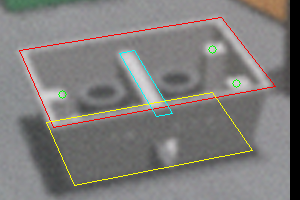

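View pics/o3.png

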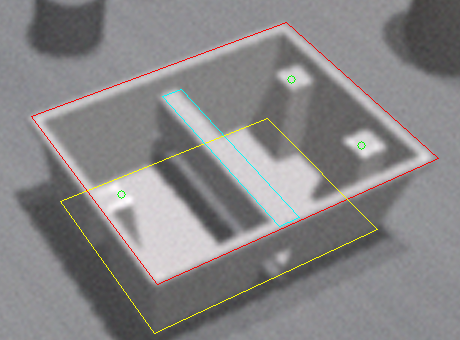

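Run:
```python
from h import *
t=np.load("pics/top0.npz");P=xyz("top",t['d'])
Q=P[50:104,188:230].reshape(-1,3);Q=Q[(Q[:,2]>30)&(Q[:,2]<400)];print(Q.max(0),Q.min(0))
ang=-15.08*np.pi/180
print(((Q-[598.8,248,0])@rz(ang)).min(0))
import math
def R(y):
  a=math.radians(y);yv=np.array([math.cos(a),math.sin(a),0]);zv=np.array([0,0,-1.]);return np.column_stack([np.cross(yv,zv),yv,zv])
ctrl.move_ptp([535,-193,190],R(-7)); 
ctrl.gripper_to(60)
ctrl.move_l([535,-193,47],vel=80,threshold=15)
s=sensors.read_state();print(s['t'],s['eef_pos'],s['force'],s['grip_width'])
ctrl.gripper_to(5,force=70)
s=sensors.read_state();print(s['t'],s['eef_pos'],s['force'],s['grip_width'])
ctrl.move_l([535,-193,110],vel=60)
ctrl.move_l([535,-193,230],vel=120)
s=sensors.read_state();print(s['t'],s['eef_pos'],s['force'],s['grip_width'],s['wrist_torque'],s['q'])
for n in("side","top"):
    p,d=optics.grab_frame(n); np.savez(f"pics/{n}1.npz",p=p,d=d)
    cv2.imwrite(f"pics/ov{n}1.png",overlay(p,n,[(535,-193,188,np.deg2rad(-7)),(598.78,248.06,0,ang)],2)[:, (200 if n=='side' else 250):][:600,:800])
```

```text
[814.13088561 267.41074603 153.56477836] [754.93174149 209.1256861   30.10494687]
[152.00028445   9.73516005  30.10494687]
5.4083 [ 535.41185168 -193.18333105   47.55208519] [-0.38976242  0.58012436 -0.9024223 ] 60.405648550868335
5.8917 [ 535.15044788 -193.11715225   47.28946412] [-0.76902089 -0.61793563  1.7346717 ] 13.096923858999915
8.2417 [ 534.29995391 -192.62655902  228.78034161] [-0.22512257 -0.27245336 -4.13629025] 12.990554924519568 [-0.06109879 -0.00876192 -0.04475658] [-4.98378017e-01  2.16780783e-01  1.58778564e+00  3.15709342e-06
  1.33941273e+00 -3.76201284e-01]
```

View pics/ovside1.png

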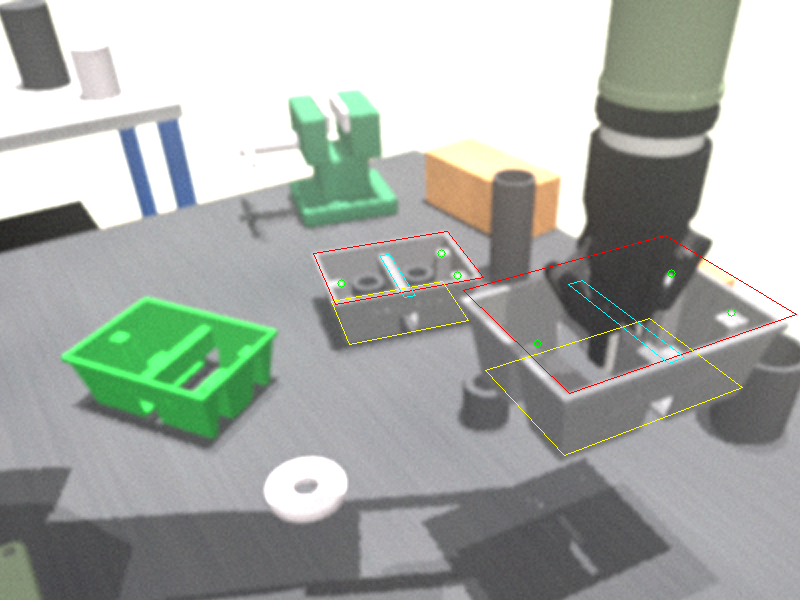

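View pics/ovtop1.png

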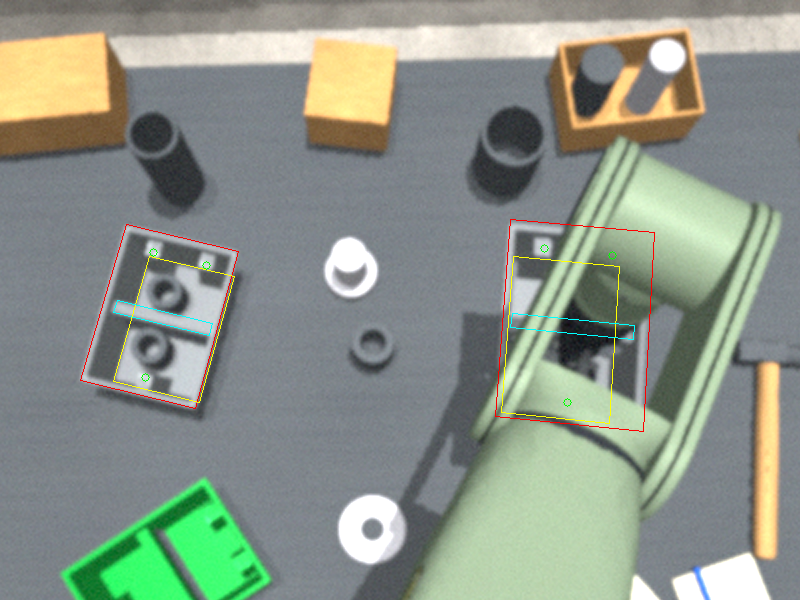

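Run:
```python
from h import *
p=np.load("pics/side1.npz")['p'];q=np.load("pics/top1.npz")['p']
T=(534.3,-192.6,181.5,np.deg2rad(-7))
a=overlay(p,"side",[T],4)[400:1000,1240:2010];cv2.imwrite("pics/z1.png",a)
a=overlay(q,"top",[T],5)[500:1100,1200:1700];cv2.imwrite("pics/z2.png",a)
```

```text
(no output)
```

View pics/z1.png

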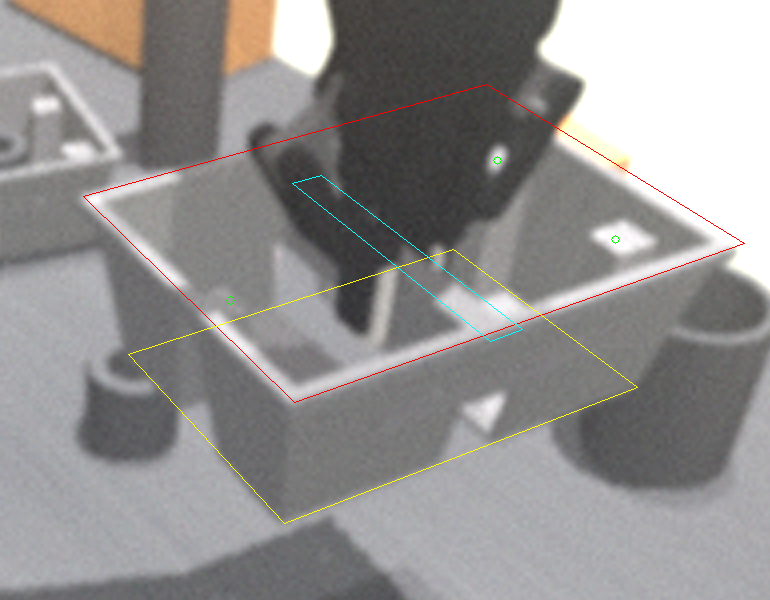

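View pics/z2.png

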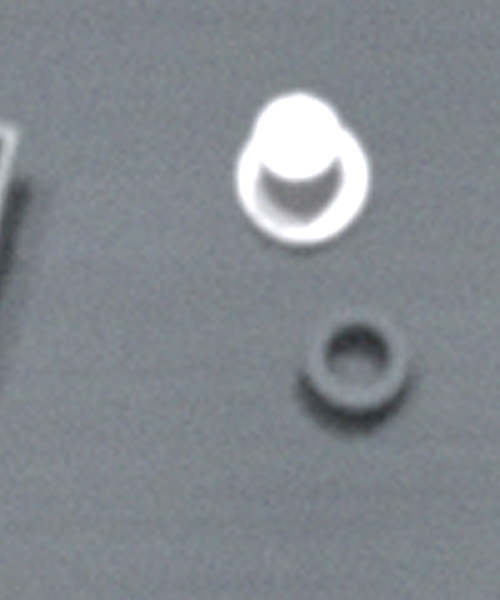

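```bash
cat >> h.py <<'E'
def R(y):
  a=np.deg2rad(y);yv=np.array([np.cos(a),np.sin(a),0]);zv=np.array([0,0,-1.]);return np.column_stack([np.cross(yv,zv),yv,zv])
E
python3 - <<'E'
from h import *
ctrl.move_l([535,-193,260],vel=120)
q=np.array(ctrl.solve_ik([598.8,248,250],R(164.92)));q0=np.array(sensors.read_state()['q'])
print(q,q0)
for f in (0.33,0.67,1.0): ctrl.set_joints(list(q0+(q-q0)*f))
ctrl.move_l([598.8,248,190],vel=100)
ctrl.hold(.5)
s=sensors.read_state();print(s['t'],s['eef_pos'],s['force'],s['grip_width'],s['eef_rot'])
e=s['eef_pos'];T=(e[0],e[1],e[2]-47.3,np.deg2rad(164.92));L=(598.78,248.06,0,np.deg2rad(-15.08))
for n in("side","top"):
    p,d=optics.grab_frame(n); np.savez(f"pics/{n}2.npz",p=p,d=d)
    o=overlay(p,n,[T,L],4); c=(proj(n,[599,248,100])*4).astype(int)
    cv2.imwrite(f"pics/y{n}.png",o[max(0,c[1]-300):c[1]+300,max(0,c[0]-400):c[0]+400])
E
```

```text
[ 2.59260397e-01  3.64349515e-01  1.35463298e+00 -4.44089210e-16
  1.42261015e+00 -2.61913661e+00] [-4.98347974e-01  1.90067304e-01  1.55227584e+00  1.09547156e-05
  1.39775512e+00 -3.76198365e-01]
12.2333 [598.84069435 248.051818   190.16274462] [-0.57375163 -0.00575178 -2.51846014] 13.281594173934753 [[-2.60164725e-01 -9.65564213e-01  2.58410391e-04]
 [-9.65564239e-01  2.60164749e-01  6.19452317e-05]
 [-1.27041373e-04 -2.33395869e-04 -9.99999965e-01]]
```

View pics/yside.png

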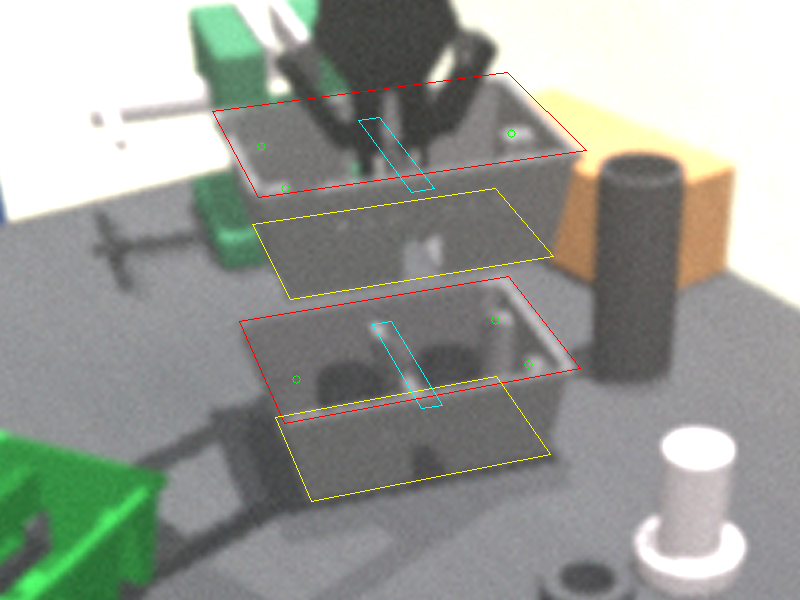

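View pics/ytop.png

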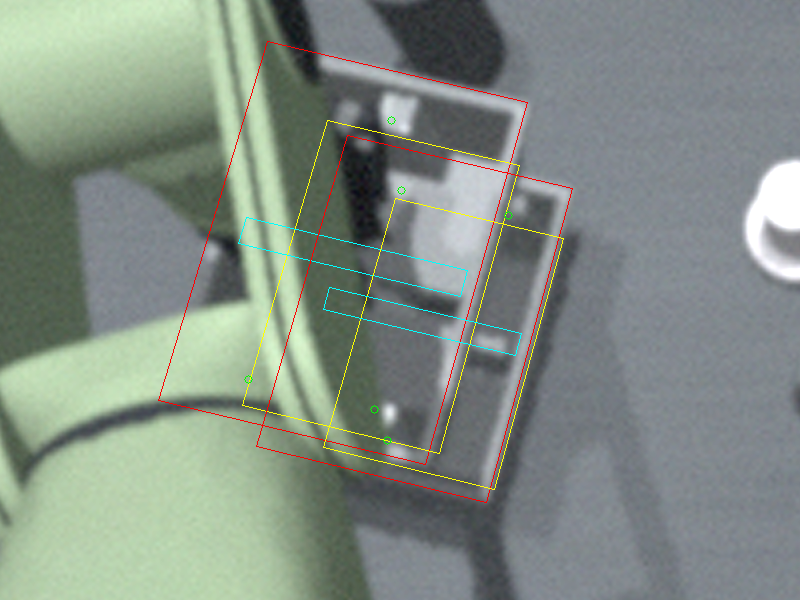

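Run:
```python
from h import *
e=np.array([598.84,248.05,190.16-47.3]);A=rz(np.deg2rad(164.92))
for n in("top","side"):
    f=np.load(f"pics/{n}2.npz");P=xyz(n,f['d']);l=(P-e)@A
    m=(f['d']>0)&(abs(l[...,2]-70)<7)&(abs(l[...,0])<110)&(abs(l[...,1])<85)
    q=l[m]
    for nm,s in(("x+",q[:,0]>86),("x-",q[:,0]<-86),("y+",(q[:,1]>60)&(abs(q[:,0])<80)),("y-",(q[:,1]<-60)&(abs(q[:,0])<80))):
        w=q[s]
        if len(w): print(n,nm,len(w),np.percentile(w,[2,50,98],axis=0).round(1).tolist())
    # post tops, loaded rim
    for c in((76,33),(76,-33),(-76,0)):
        w=l[(f['d']>0)&(abs(l[...,0]-c[0])<14)&(abs(l[...,1]-c[1])<14)&(abs(l[...,2]-58)<6)]
        if len(w): print(n,'post',c,len(w),w.mean(0).round(1))
    w=overlay(f['p'],n,[(e[0],e[1],e[2],np.deg2rad(164.92))],8);c=(proj(n,[599,248,190])*8).astype(int)
    cv2.imwrite(f"pics/x{n}.png",w[max(0,c[1]-300):c[1]+300,max(0,c[0]-400):c[0]+400])
```

```text
top x+ 48 [[87.0, 50.0, 64.0], [92.5, 62.7, 68.9], [96.4, 70.9, 71.6]]
top x- 233 [[-96.0, -36.8, 63.4], [-91.1, 17.5, 69.1], [-87.6, 70.0, 72.1]]
top y+ 291 [[-76.5, 64.5, 63.8], [1.5, 68.4, 69.2], [76.0, 71.0, 72.3]]
top y- 74 [[14.5, -67.2, 63.7], [30.2, -63.0, 69.1], [47.4, -60.3, 71.7]]
top post (76, 33) 18 [76.5 41.8 55.5]
top post (-76, 0) 102 [-81.    2.   57.7]
side x+ 102 [[87.5, -62.8, 65.6], [94.0, 15.2, 69.9], [96.9, 70.7, 71.2]]
side x- 128 [[-95.5, -62.7, 63.2], [-89.6, 10.4, 69.4], [-87.1, 71.0, 71.3]]
side y+ 255 [[-77.1, 64.2, 64.4], [2.8, 69.4, 68.5], [76.0, 72.5, 71.3]]
side y- 99 [[-49.4, -67.1, 63.1], [47.6, -62.3, 67.9], [78.2, -60.2, 71.2]]
side post (76, 33) 11 [76.9 32.1 58.7]
side post (76, -33) 32 [ 77.9 -27.3  57. ]
side post (-76, 0) 56 [-79.7   3.7  57.3]
```

View pics/xside.png

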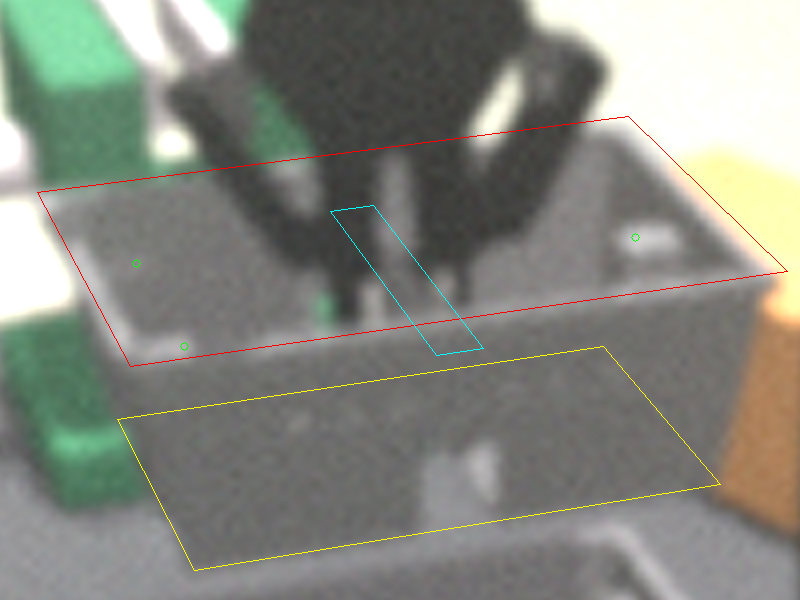

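View pics/xtop.png

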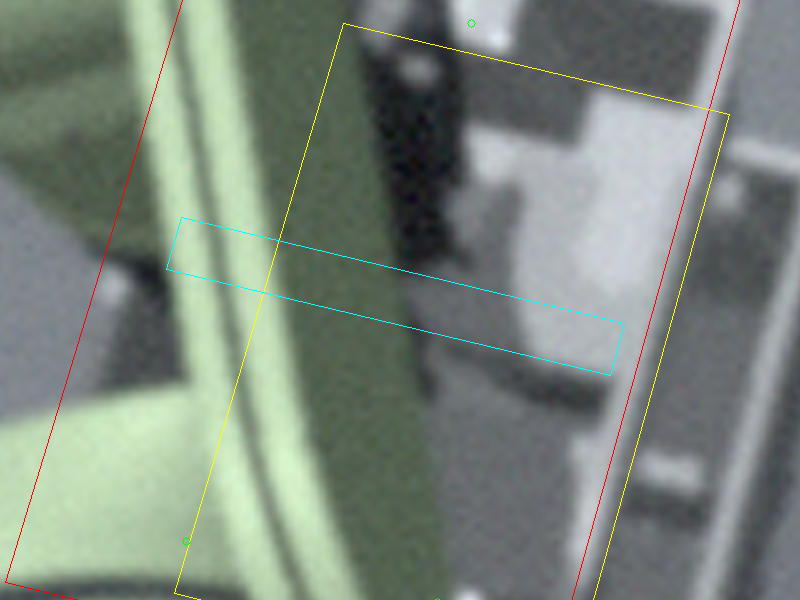

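Run:
```python
from h import *
x,y=599.2,249.4
ctrl.move_l([x,y,185],vel=60)
print(ctrl.move_l([x,y,135],vel=60,threshold=10))
ctrl.hold(.3)
def st(): s=sensors.read_state();print(s['t'],s['eef_pos'].round(2) if hasattr(s['eef_pos'],'round') else s['eef_pos'],s['force'],s['grip_width']);return s
st()
print(ctrl.move_l([x,y,113],vel=25,threshold=5));st()
print(ctrl.move_l([x,y,101],vel=8,threshold=5));s=st()
e=s['eef_pos'];T=(x-.4,y-1.4,e[2]-47.3,np.deg2rad(164.92))
for n in("side","top"):
    p,d=optics.grab_frame(n); np.savez(f"pics/{n}3.npz",p=p,d=d)
    o=overlay(p,n,[T],6); c=(proj(n,[599,248,80])*6).astype(int)
    cv2.imwrite(f"pics/w{n}.png",o[max(0,c[1]-300):c[1]+300,max(0,c[0]-400):c[0]+400])
```

```text
False
13.8667 [599.41 249.48 135.42] [-0.32645506  0.1737112  -2.9210198 ] 12.99266053005168
False
14.9 [599.42 249.47 113.27] [ 0.48167314  0.66921255 -3.6133961 ] 12.728062305397886
True
15.875 [599.19 249.41 105.29] [ 1.06122218 -0.61060717  4.77634735] 13.229994205294735
```

View pics/wside.png

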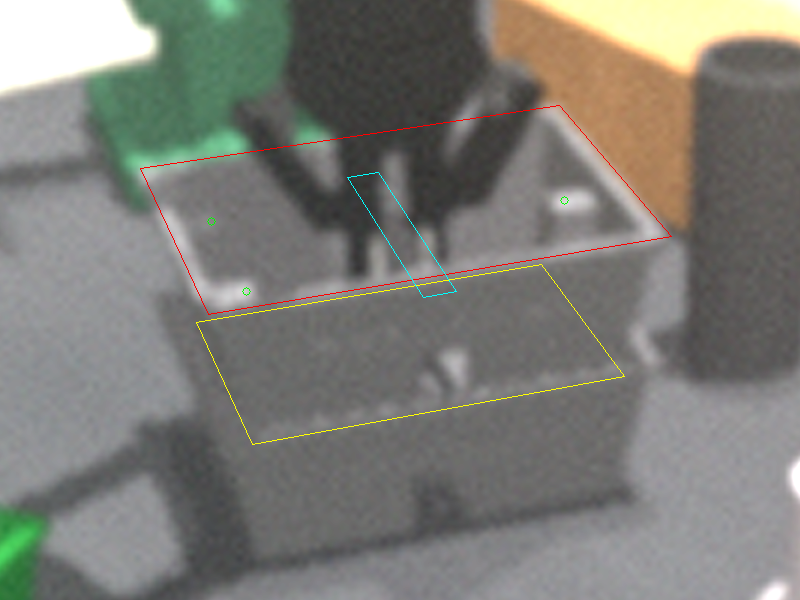

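Run:
```python
from h import *
ctrl.gripper_to(40); ctrl.hold(.3)
ctrl.move_l([599.2,249.4,260],vel=80)
ctrl.set_joints([-0.6,0.2,1.55,0,1.39,-0.4]); ctrl.hold(.3)
s=sensors.read_state();print(s['t'],s['force'],s['grip_width'])
f={}
for n in("side","top"):
    p,d=optics.grab_frame(n); np.savez(f"pics/{n}4.npz",p=p,d=d); f[n]=(p,d)
    cv2.imwrite(f"pics/f{n}.png",p[:,:,::-1])
    P=xyz(n,d);m=(d>0)&(abs(P[...,2]-128)<6)&(np.hypot(P[...,0]-599,P[...,1]-249)<125)
    q=P[m];print(n,len(q),np.median(q[:,2]),cv2.minAreaRect(q[:,:2].astype(np.float32)))
    k=np.linalg.lstsq(np.c_[q[:,:2]-[599,249],np.ones(len(q))],q[:,2],rcond=None)[0];print('tilt deg',np.rad2deg(k[:2]),k[2])
T=(598.8,248,58,np.deg2rad(164.92));L=(598.78,248.06,0,np.deg2rad(-15.08))
ims=[]
for n in f:
    o=overlay(f[n][0],n,[T,L],5); c=(proj(n,[599,248,60])*5).astype(int)
    ims.append(o[c[1]-280:c[1]+280,c[0]-200:c[0]+200])
cv2.imwrite("pics/v.png",np.hstack(ims))
```

```text
20.9833 [ 0.1850916   0.65290914 -0.1240489 ] 39.847220617868295
side 664 127.40585357962692 ((598.05322265625, 248.1007843017578), (143.375244140625, 192.97361755371094), 75.1032943725586)
tilt deg [-0.0931926  -0.02792389] 126.72450064759961
top 1011 127.15058984675393 ((598.8170776367188, 248.2115020751953), (140.38316345214844, 192.67623901367188), 75.10297393798828)
tilt deg [-0.16975597 -0.11855066] 127.01204709720629
```

View pics/v.png

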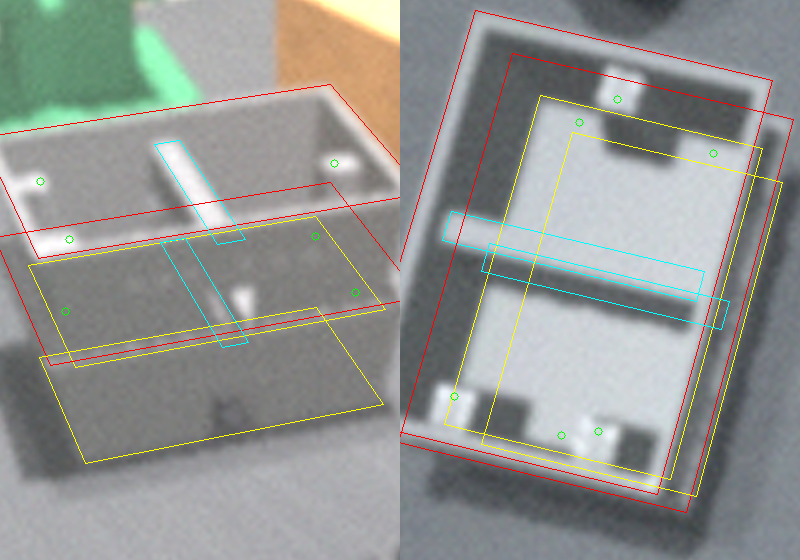

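View pics/fside.png

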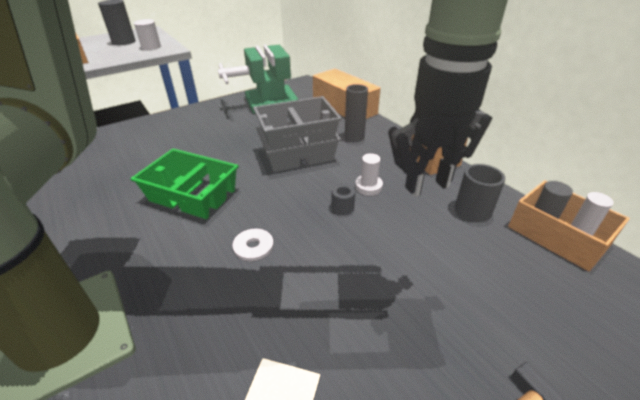

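View pics/ftop.png

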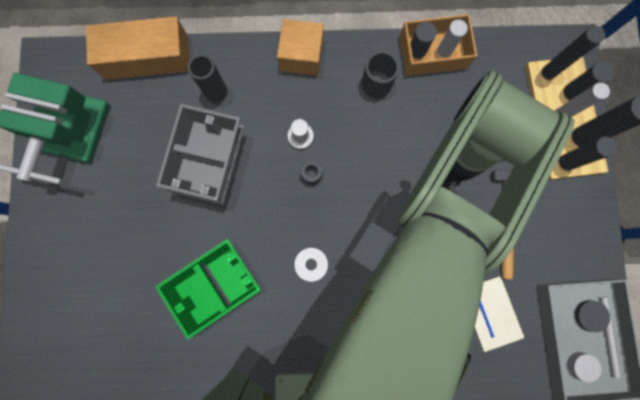

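The stack is level. Its rim is at about 127–128 mm and centred within 1 mm, with the one-post end over the loaded tote's two-post end. The collar, at about (311,173) in the top view, and the driver, at about (300,133), are both standing.

```bash
python3 -c "
from plant import ctrl
ctrl.finish_job()"
```

```text
the job is handed in; nothing more can be done
```

The empty tote is stacked on the loaded one, turned half a turn, and the job is handed in at about 21 s of the 69 s allowed. I gripped it by its bar, carried it over, and lowered it slowly until the force sensor showed contact. Contact came 58 mm above the loaded tote's underside, exactly where the posts should be, and then I let go and moved the arm clear.

Last checks, from both cameras:
- **Height and level:** the rim stands at about 127 mm (128 expected), tilted less than 0.3°.
- **Position:** the tote is centred within about 1 mm and 0.2° of the loaded tote's position as first measured. Its one-post end is over the loaded tote's two-post end.
- **Surroundings:** the loaded tote has not visibly moved, and the collar and driver are standing where they were.
- **Bushings:** they are hidden under the stacked tote, so I could not see that they are still upright. That rests on the seating height and on there being no contact force before the final touchdown.

No check failed. The side camera's tote width read a few millimetres large (143 mm, not 138), which I put down to noise.

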